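# Wake, zero and test the clay scale

## Robot

A 6-joint arm with a two-finger parallel gripper is mounted at the origin on a cart in front of the work surface, level with it; the furniture and walls round the work are solid. World frame = base frame: x ahead of the robot, y to its left, z up, the work surface at z = 0. Lengths are in m, angles in rad, forces in N, time in s.
With the tool pointing down it reaches from about 0.375 to 0.975 m from the base axis. Payload 3.8 kg.
Tool frame: the origin (TCP) lies midway between the tips of the shut fingers; the grasp point (between the pads) lies 19 mm behind it; z points along the fingers, y is the direction in which the jaws open and shut (so a half turn about z gives the same grasp; the last joint's range is limited). The gripper opens to 85 mm and grips with 20 to 120 N. Pads are 22 mm wide; open, the fingers measure 114 mm over their backs; the gripper's body (76 mm by 85 mm) begins 54 mm behind the grasp point. The pads swing forward as they close: fully open they stand 13 mm farther back than shut.
Start: joints at [-1.206, 0.264, 1.604, -0, 1.274, -0.037], TCP at [0.264, -0.621, 0.231] pointing down, gripper open.
Joint ranges: [-2.63, 2.63], [-0.94, 2.18], [0.31, 2.57], [-1.31, 4.45], [0, 2.66], [-2.55, 2.55]. Speed limits (rad/s): [2.57, 2.57, 3.14, 3.14, 3.14, 3.14].

## Interface

Orientations are given as a rotation vector (axis times angle).
In Python, from workcell import readout, read_camera, camera_params, bot gives the robot as it stands.
- The arm moves only by the tool apply_moves, never from a script. Its argument "plan" is a list that holds one entry, the list of rows, each a list of 7 numbers: the shift along the tool's x, y, z each as a share of 1000 mm, from -1 to 1, then the turn, a rotation vector about the tool's x, y, z each as a share of pi rad, from -1 to 1, then the gripper command: -1 is fully open, 1 is shut, values between are in proportion. A call has exactly 8 rows; each row is the pose to reach, as a shift and turn from the pose commanded when the call began, along the tool's axes at that moment, turning the shorter way round; what a row does not reach only later rows make up. A row lasts 1/12 s, in which the tool goes at most 41.7 mm and 7.16 degrees, less where a joint would pass 70% of its speed; a pose out of reach is approached as far as the arm can. A call with a number of a shift or a turn outside -1 to 1 is refused whole. A call with a gripper value outside its range is refused whole. The fingers move at their own pace and stop on an object; "force" is the grip in N (left out, the last holds). Time passes only in rows, so rows that repeat a pose let the fingers close, or fill a call up. It gives the time, the measured TCP pose, the force and the opening at its end, in the units of the state.
- readout.read_state(): the state, without advancing time (a new reading comes with each control period).
- read_camera(name): name is "scene" or "side" or "wrist"; returns the picture (420x560x3 uint8, red, green, blue); there is no depth.
- camera_params(name): a dict with "fovy" (degrees; the focal length in pixels is half the picture's height over the tangent of half this angle, whatever the lens; pixels are square), "cx", "cy" (the principal point, pixels), "k1" (the pictures are not rectified: a ray, as slopes to the right and down, at radius r is drawn at 1 + k1 r^2 times it, then the intrinsics apply), "rvec" (rotation vector, rad) and "tvec" (3), from world to camera coordinates, as OpenCV has them; the wrist camera has in their place "hand_eye" (4x4, takes a point from camera to tool coordinates, whose origin is the TCP and whose axes are the flange's). Camera axes: x right, y down, z forward; pixel columns grow to the right and rows downward; lengths in m; the calibration is good to about 2 mm. A picture is of the moment at which its call begins: read the wrist's pose just before it. camera_params takes no time and is no camera call.
- bot.finish_job(): hands the job in, once; it reports no verdict.
The state is a dict: "time": time; "q": joint angles; "joint_vel": joint speeds; "joint_torque": joint torques, N m; "tool_pos": TCP position; "tcp_rot": TCP orientation; "wrist_force": force on the tool from outside, world axes, zero at the start; "torque": the same for the moment, N m; "width": opening from 0.0 (shut) to 1.0 (fully open).
Only numpy, scipy, OpenCV 4.12 (cv2) and the standard library are available. Lean on these libraries where they do the work, as an engineer would, in place of code of your own. Each camera call takes 0.05 s, during which the arm holds its last target.

## Task

Get the bench scale ready for weighing clay by tapping three spots with the fingertips, in this order: press the round key of the console right down, where it stays (on); then press the long bar key down and let it spring back (zero); then touch the round weighing plate lightly so that it dips visibly but does not go down to its stop, and let it come up again. Press gently, leave the square key alone, and do not lift or shove the scale, the console or the things standing between them.

Things in the scene. Friction and masses are not known exactly. Their poses are not given: they have to be found in the camera images.
- scale: bench scale, loose, 1.6 kg (its mass varies): white base 200x200x40 mm with a round steel weighing plate 176 mm across above it. Origin: centre of the base's underside, on the table; z up. It stands left or right of the robot's centre line
- plate_top (a point): centre of the plate's flat upper face, 64 mm above the table at rest; the plate may be touched anywhere on its face, best near the centre
- plate (a joint): how far the plate is pushed down, m: 0 at rest (up), 0.010 at its stop. A spring bears it: it starts to move at about 1 N and gives about 1.2 N per mm (about 5.5 N at 4 mm, 13 N at the stop), and lifts it again when let go
- console: the scale's cordless key console, loose, 1 kg (its mass varies): white box 210 mm wide (its y), 120 mm deep (its x), 38 mm high, dark blank display along the back half, a row of three grey keys along the front, 25 mm in front of its centre and 65 mm apart. Origin: centre of its underside, on the table; its -x side (the keys) faces roughly to the robot, +y is its left. It stands on the other side from the scale
- round_key_top (a point): centre of the top face of the round key, 27 mm across, the leftmost of the row (console y = +65 mm). It stands 14 mm proud of the console, its top 52 mm above the table
- round_key (a joint): how far the round key is down, m: 0 up (off), 0.008 fully down. Stiff from friction: it starts to go down at about 3 N, needs 5 N to go fully down, and stays where it is left
- bar_key_top (a point): centre of the top face of the bar key, 48 mm long (along the row) and 18 mm wide, in the middle of the row; it stands 14 mm proud, top 52 mm above the table
- bar_key (a joint): how far the bar key is down, m: 0 up, 0.008 fully down. Spring: starts to move at 1 N, 5 N fully down; springs back
- square_key_top (a point): centre of the top face of the square key, 20x20 mm, the rightmost of the row (console y = -65 mm), same height and spring as the bar key; not to be pressed
- square_key (a joint): how far the square key is down, m: 0 up, 0.008 fully down
- stamp: bystander, loose: wooden pattern stamp 34x34x58 mm with a knob on top, standing between scale and console; origin at the centre of its underside
- cutter: bystander, loose: tin ring cutter, 48 mm across, 22 mm high, between scale and console; origin at the centre of its underside
- pot: bystander, loose: small grey clay pinch pot 75x68x44 mm, between scale and console; origin at the centre of its underside

How it is judged:
By the outcome, as a careful person would: the job done as asked, in the order asked, and still so for the second after the job is handed in, with the robot touching nothing.
It also fails if it takes over 48 s, if anything falls off the work surface, if the arm or the gripper's body presses on something with over 40 N, if the wrist force passes 120 N, or if a joint passes its speed limit or range.

## Working session

There is one attempt and no reset: what is moved stays moved. The work goes in short steps, Python scripts to look and compute and a tool call to move; the robot and the scene stay as the last step left them, time stands still between calls to the robot, and variables do not carry over. Pictures are saved under pics/ and viewed, and the job is handed in when it is done.

Besides the shell and the picture viewer there is one more tool, called after "Call:" by a JSON object that holds its "name" and its "arguments", one argument or row to a line. apply_moves: Moves the arm, as the interface text tells. Shift numbers are shares of 1000 mm and turn numbers shares of pi rad, none past 1 either way. Its arguments: {"type":"object","properties":{"plan":{"type":"array","items":{"type":"array","items":{"type":"array","items":{"type":"number","minimum":-1,"maximum":1}}}},"force":{"type":"number"}},"required":["plan"]}

```bash
mkdir -p pics; ls; python3 - <<'E'
from workcell import readout, read_camera, camera_params, bot
import cv2
print(readout.read_state())
for n in ["scene","side","wrist"]:
    cv2.imwrite(f"pics/{n}0.png",read_camera(n)[:,:,::-1]); print(n,camera_params(n))
E
```

```text
pics
{'time': 0.0, 'q': array([-1.20586159e+00,  2.64749298e-01,  1.60542020e+00, -5.06148997e-05,
        1.27367050e+00, -3.69315622e-02]), 'joint_vel': array([ 8.19730671e-05,  1.32408423e-03,  1.62992189e-03,  1.45320549e-05,
       -8.22548077e-04,  2.23098141e-04]), 'joint_torque': array([ 9.21332248e-04, -5.15106225e+01, -3.67314398e+01, -2.59738208e-04,
        1.28070154e-02, -6.38596632e-06]), 'tool_pos': array([ 0.26371435, -0.62054372,  0.22993966]), 'tcp_rot': array([-3.07621664e+00, -6.26592905e-01,  6.50872411e-04]), 'wrist_force': array([-2.96638232e-01, -8.07436209e-01,  7.14999031e-04]), 'torque': array([-0.04706498,  0.0029382 , -0.02591995]), 'width': 0.9977513726750227}
scene {'fovy': 51.62363755405142, 'cx': 282.91958885214444, 'cy': 216.63755947319277, 'k1': -0.03277023068822479, 'rvec': array([ 0.61493482, -2.37400986,  1.49358491]), 'tvec': array([0.46455357, 0.16075769, 0.6910749 ])}
side {'fovy': 51.61839747347306, 'cx': 273.7240874006982, 'cy': 203.27447385946417, 'k1': 0.04456723970044942, 'rvec': array([ 0.51449198, -2.38544586,  1.5926226 ]), 'tvec': array([0.49776211, 0.14787593, 0.99508443])}
wrist {'fovy': 61.14466059347229, 'cx': 281.1980998174995, 'cy': 211.87244375567337, 'k1': -0.035397182485681696, 'hand_eye': array([[-1.76804688e-04, -9.61579462e-01, -2.74526697e-01,
         7.00732871e-02],
       [ 9.99999921e-01, -2.67950407e-04,  2.94510280e-04,
         2.30455747e-04],
       [-3.56754577e-04, -2.74526623e-01,  9.61579433e-01,
        -1.41904572e-01],
       [ 0.00000000e+00,  0.00000000e+00,  0.00000000e+00,
         1.00000000e+00]])}
```

View pics/scene0.png

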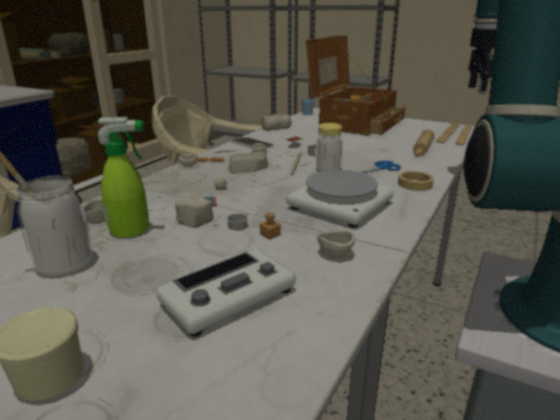

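View pics/side0.png

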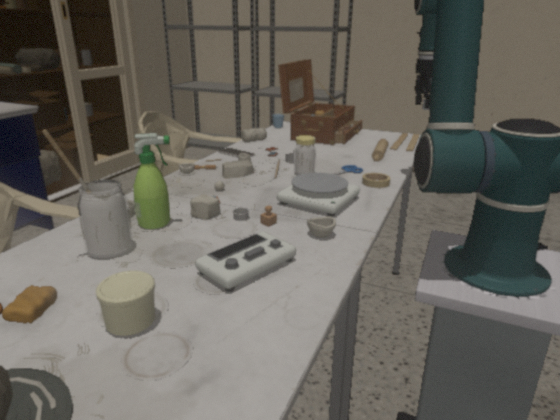

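View pics/wrist0.png

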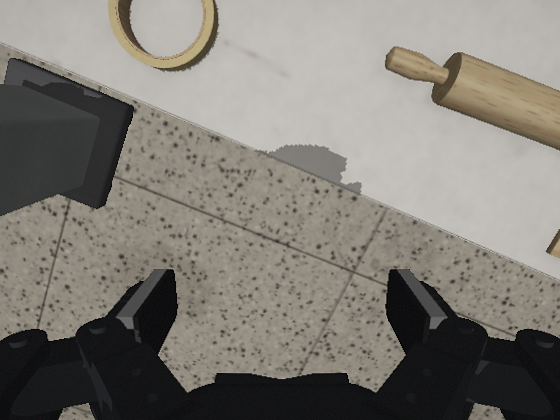

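The console stands on the +y side (scene about (228,288), side about (247,259)) and the scale on the -y side (scene about (341,190)). Next I measure the keys and plate.

```bash
cat > h.py <<'E'
import numpy as np, cv2
from scipy.spatial.transform import Rotation as R
from workcell import readout, read_camera, camera_params, bot
def K(p):
    f=210/np.tan(np.radians(p["fovy"])/2); return np.array([[f,0,p["cx"]],[0,f,p["cy"]],[0,0,1]])
def ext(n,st=None):
    p=camera_params(n)
    if n!="wrist":
        Rm=R.from_rotvec(p["rvec"]).as_matrix(); return p,Rm.T,-Rm.T@p["tvec"]
    T=np.eye(4);T[:3,:3]=R.from_rotvec(st["tcp_rot"]).as_matrix();T[:3,3]=st["tool_pos"]
    M=T@p["hand_eye"]; return p,M[:3,:3],M[:3,3]
def ray(n,px,st=None):
    p,Rc,c=ext(n,st)
    u=cv2.undistortPoints(np.array([[px]],float),K(p),np.array([p["k1"],0,0,0,0]))[0,0]
    d=Rc@np.array([u[0],u[1],1]); return c,d/np.linalg.norm(d)
def plane(n,px,z,st=None):
    c,d=ray(n,px,st); return c+d*(z-c[2])/d[2]
def proj(n,P,st=None):
    p,Rc,c=ext(n,st); q=Rc.T@(np.array(P)-c)
    return cv2.projectPoints(q.reshape(1,3),np.zeros(3),np.zeros(3),K(p),np.array([p["k1"],0,0,0,0]))[0].ravel()
def two(a,pa,b,pb,st=None):
    c1,d1=ray(a,pa,st);c2,d2=ray(b,pb,st)
    A=np.stack([d1,-d2],1);s=np.linalg.lstsq(A,c2-c1,rcond=None)[0]
    P,Q=c1+s[0]*d1,c2+s[1]*d2; return (P+Q)/2,np.linalg.norm(P-Q)
E
python3 - <<'E'
import cv2
a=cv2.imread("pics/scene0.png");b=cv2.imread("pics/side0.png")
cv2.imwrite("pics/c1.png",cv2.resize(a[240:335,150:305],None,fx=5,fy=5,interpolation=cv2.INTER_CUBIC))
cv2.imwrite("pics/c2.png",cv2.resize(b[225:290,185:305],None,fx=6,fy=6,interpolation=cv2.INTER_CUBIC))
cv2.imwrite("pics/c3.png",cv2.resize(a[155:270,220:410],None,fx=4,fy=4,interpolation=cv2.INTER_CUBIC))
E
```

```text
(no output)
```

View pics/c1.png

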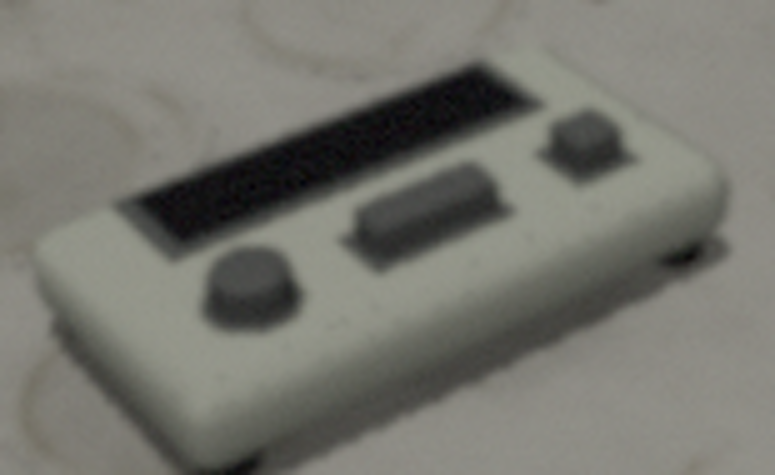

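View pics/c2.png

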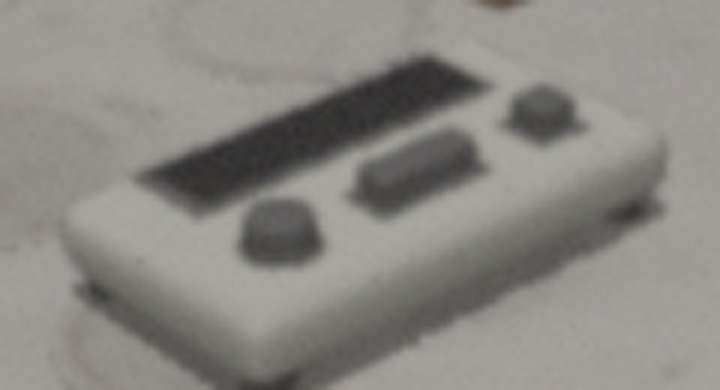

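View pics/c3.png

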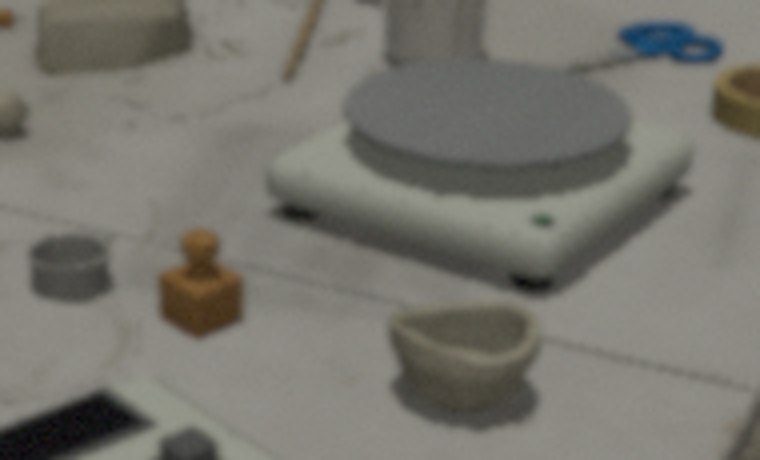

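Crops show the tops at these scene pixels: round (200.6,294), bar (235,278.6), square (267,266), plate centre (342,183). In the side view: round (231.7,261.7), bar (254,251), square (275,242).

```bash
python3 - <<'E'
from h import *
pts={"round":((200.6,294),(231.7,261.7)),"bar":((235,278.6),(254.2,250.8)),"sq":((267.2,266.2),(275.3,242.3))}
for k,(a,b) in pts.items():
    print(k,plane("scene",a,.052).round(4),plane("side",b,.052).round(4),*two("scene",a,"side",b))
print("plate",plane("scene",(341.7,182.7),.064).round(4), plane("side",(319.5,185.5),.064).round(4))
# plate edges
for p in [(306,182),(377.5,183),(342,169.7),(342,195.7)]: print(plane("scene",p,.064).round(4))
for n,p,q in [("stamp",(270,221),.05),("pot",(336,245),.02),("bottle",(330,130),.1),("cutter",(237,222),.011)]:
    print(n,plane("scene",p,q).round(3))
st=readout.read_state(); print(R.from_rotvec(st["tcp_rot"]).as_matrix().round(4))
E
```

```text
round [0.5119 0.2939 0.052 ] [0.5076 0.3008 0.052 ] [0.51567539 0.2887558  0.04545995] 0.003701822035259434
bar [0.49   0.2337 0.052 ] [0.4857 0.239  0.052 ] [0.49043473 0.23179625 0.04896839] 0.0034865612392472683
sq [0.4638 0.1764 0.052 ] [0.4598 0.1831 0.052 ] [0.46651893 0.1702641  0.04604873] 0.0035384710387072207
plate [ 0.4904 -0.2188  0.064 ] [ 0.4781 -0.1857  0.064 ]
[ 0.5683 -0.1812  0.064 ]
[ 0.4138 -0.259   0.064 ]
[ 0.5255 -0.307   0.064 ]
[ 0.4591 -0.1436  0.064 ]
stamp [0.55  0.022 0.05 ]
pot [ 0.411 -0.001  0.02 ]
bottle [ 0.663 -0.542  0.1  ]
cutter [ 0.654 -0.006  0.011]
[[ 9.203e-01  3.911e-01 -6.000e-04]
 [ 3.911e-01 -9.203e-01  1.700e-03]
 [ 1.000e-04 -1.800e-03 -1.000e+00]]
```

Call:
{"name": "apply_moves", "arguments": {
  "plan": [
    [[0.54,-0.7,0,0,0,-0.25,1],[0.54,-0.7,0,0,0,-0.25,1],[0.54,-0.7,0,0,0,-0.25,1],[0.54,-0.7,0,0,0,-0.25,1],[0.54,-0.7,0,0,0,-0.25,1],[0.54,-0.7,0,0,0,-0.25,1],[0.54,-0.7,0,0,0,-0.25,1],[0.54,-0.7,0,0,0,-0.25,1]]
  ],
  "force": 20
}}

```text
time: 0.82
tool_pos: [0.348, -0.2967, 0.231]
tcp_rot: [-2.603, -1.759, -0.0]
wrist_force: [1.3, 0.6, 0.9]
width: 0.0
```

```bash
cat >> h.py <<'E'
def go(P):
    st=readout.read_state();Rm=R.from_rotvec(st["tcp_rot"]).as_matrix()
    print("t",st["time"],"pos",st["tool_pos"].round(4),"F",st["wrist_force"].round(2),"w",round(st["width"],3),"q6",round(st["q"][5],2))
    print("yaw",np.degrees(np.arctan2(Rm[1,0],Rm[0,0])).round(2),"tilt",Rm[:,2].round(4)); print("shift",(Rm.T@(np.array(P)-st["tool_pos"])).round(4))
E
python3 -c "
from h import *
go([.488,.236,.22])"
```

```text
t 0.8167 pos [ 0.348  -0.2967  0.231 ] F [1.28 0.64 0.91] w 0.0 q6 -0.38
yaw 68.08 tilt [ 0.e+00  3.e-04 -1.e+00]
shift [ 0.5464 -0.0689  0.0111]
```

Call:
{"name": "apply_moves", "arguments": {
  "plan": [
    [[0.54,-0.07,0.01,0,0,0,1],[0.54,-0.07,0.01,0,0,0,1],[0.54,-0.07,0.01,0,0,0,1],[0.54,-0.07,0.01,0,0,0,1],[0.54,-0.07,0.01,0,0,0,1],[0.54,-0.07,0.01,0,0,0,1],[0.54,-0.07,0.01,0,0,0,1],[0.54,-0.07,0.01,0,0,0,1]]
  ]
}}

```text
time: 1.48
tool_pos: [0.4319, 0.0259, 0.2252]
tcp_rot: [2.604, 1.757, 0.001]
wrist_force: [0.6, -0.6, -0.1]
width: -0.002
```

```bash
python3 -c "
from h import *
go([.488,.236,.22])"
```

```text
t 1.4833 pos [0.4319 0.0259 0.2252] F [ 0.62 -0.59 -0.12] w -0.002 q6 0.39
yaw 68.03 tilt [ 7.e-04 -1.e-04 -1.e+00]
shift [ 0.2158 -0.0266  0.0052]
```

Call:
{"name": "apply_moves", "arguments": {
  "plan": [
    [[0.21,-0.026,0.005,0,0,0,1],[0.21,-0.026,0.005,0,0,0,1],[0.21,-0.026,0.005,0,0,0,1],[0.21,-0.026,0.005,0,0,0,1],[0.21,-0.026,0.005,0,0,0,1],[0.21,-0.026,0.005,0,0,0,1],[0.21,-0.026,0.005,0,0,0,1],[0.21,-0.026,0.005,0,0,0,1]]
  ]
}}

```text
time: 2.15
tool_pos: [0.486, 0.228, 0.2195]
tcp_rot: [2.603, 1.759, -0.003]
wrist_force: [-0.3, -1.1, -0.6]
width: 0.0
```

```bash
python3 -c "
from h import *
go([.488,.236,.22])
st=readout.read_state()
cv2.imwrite('pics/w1.png',read_camera('wrist')[:,:,::-1])
for P in [(.51,.297,.052),(.488,.236,.052),(.462,.18,.052)]: print(proj('wrist',P,st))
"
```

```text
t 2.15 pos [0.486  0.228  0.2195] F [-0.32 -1.12 -0.59] w 0.0 q6 0.78
yaw 68.09 tilt [-0.0015 -0.0013 -1.    ]
shift [ 0.0081 -0.0011 -0.0005]
[276.60912397 106.32843604]
[279.52389787 182.46747258]
[276.1579828  247.52654915]
```

View pics/w1.png

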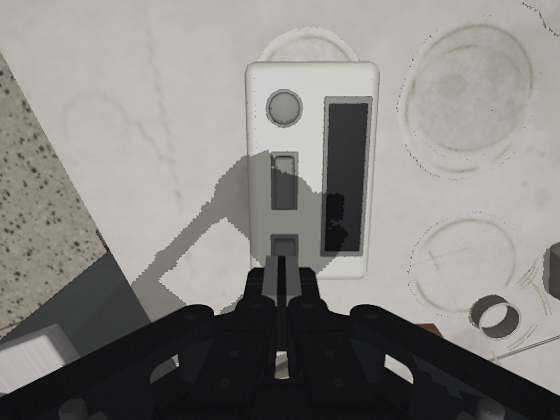

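```bash
python3 - <<'E'
import cv2
a=cv2.imread("pics/w1.png")
cv2.imwrite("pics/w1c.png",cv2.resize(a[55:285,235:395],None,fx=2.6,fy=2.6,interpolation=cv2.INTER_CUBIC))
E
```

```text
(no output)
```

View pics/w1c.png

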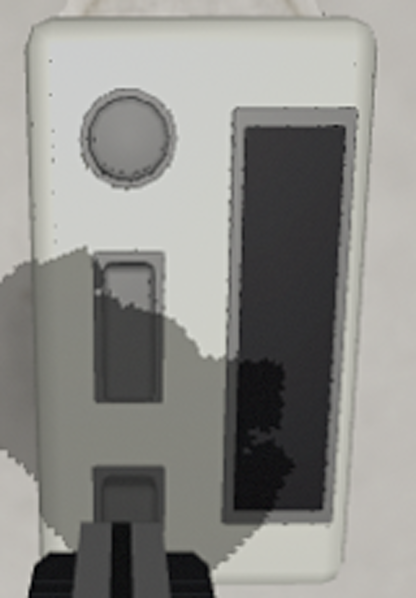

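```bash
python3 - <<'E'
from h import *
st=readout.read_state()
for n,p in [("round",(284.6,106.9)),("bar",(285,182.3))]:
    P=plane("wrist",p,.052,st); print(n,P.round(4)); go([P[0],P[1],.075])
E
```

```text
round [0.5162 0.2933 0.052 ]
t 2.2 pos [0.486  0.2273 0.2197] F [ 0.46 -0.05  0.13] w -0.002 q6 0.78
yaw 68.02 tilt [-0.0011 -0.0011 -1.    ]
shift [0.0727 0.0034 0.1446]
bar [0.4926 0.2336 0.052 ]
t 2.2 pos [0.486  0.2273 0.2197] F [ 0.46 -0.05  0.13] w -0.002 q6 0.78
yaw 68.02 tilt [-0.0011 -0.0011 -1.    ]
shift [0.0085 0.0039 0.1447]
```

Call:
{"name": "apply_moves", "arguments": {
  "plan": [
    [[0.04,0.002,0.04,0,0,0,1],[0.073,0.0035,0.07,0,0,0,1],[0.073,0.0035,0.1,0,0,0,1],[0.073,0.0035,0.13,0,0,0,1],[0.073,0.0035,0.15,0,0,0,1],[0.073,0.0035,0.155,0,0,0,1],[0.073,0.0035,0.155,0,0,0,1],[0.073,0.0035,0.155,0,0,0,1]]
  ]
}}

```text
time: 2.87
tool_pos: [0.518, 0.2938, 0.0664]
tcp_rot: [2.605, 1.755, 0.002]
wrist_force: [0.5, 0.5, 0.7]
width: -0.0
```

```bash
python3 -c "
from h import *
go([.5162,.2933,.052])
st=readout.read_state()
a=read_camera('scene')[:,:,::-1];b=read_camera('side')[:,:,::-1]
import numpy as np
cv2.imwrite('pics/p1.png',np.hstack([cv2.resize(x,None,fx=5,fy=5) for x in (a[250:330,150:230],b[225:305,190:270])]))
"
```

```text
t 2.8667 pos [0.518  0.2938 0.0664] F [0.52 0.46 0.68] w -0.0 q6 0.86
yaw 67.92 tilt [ 1.2e-03  5.0e-04 -1.0e+00]
shift [-0.0011 -0.0015  0.0144]
```

View pics/p1.png

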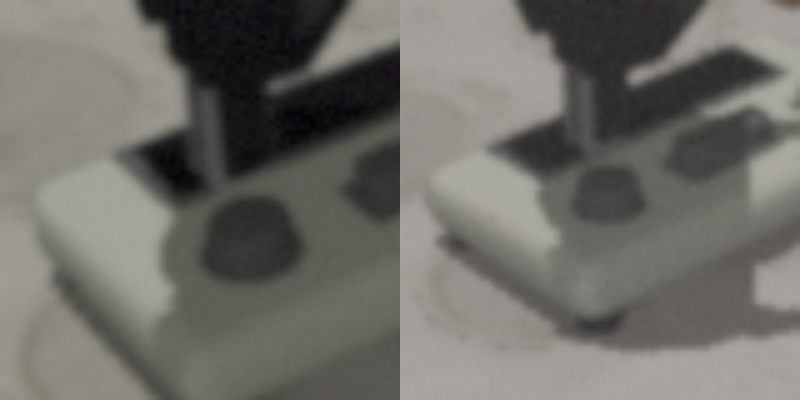

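```bash
python3 -c "
from h import *
st=readout.read_state()
for n in ('scene','side'):
  for P in [st['tool_pos'],(.518,.2938,.052),(.5162,.2933,.052)]: print(n,proj(n,P))
a=read_camera('scene')[:,:,::-1];b=read_camera('side')[:,:,::-1]
f=lambda x:cv2.resize(cv2.convertScaleAbs(x,alpha=2.5),None,fx=7,fy=7,interpolation=cv2.INTER_CUBIC)
cv2.imwrite('pics/p2.png',np.hstack([f(x) for x in (a[260:310,175:230],b[235:285,205:260])]))
"
```

```text
scene [195.63597855 284.33397223]
scene [197.5421912  292.81198715]
scene [198.67242286 292.98142427]
side [228.09220628 252.64697682]
side [229.02374588 259.12868181]
side [229.88370886 259.19849597]
```

View pics/p2.png

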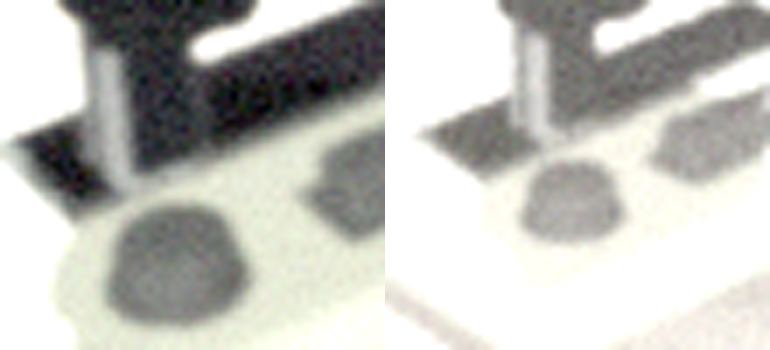

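Call:
{"name": "apply_moves", "arguments": {
  "plan": [
    [[-0.001,-0.0015,0.003,0,0,0,1],[-0.001,-0.0015,0.006,0,0,0,1],[-0.001,-0.0015,0.009,0,0,0,1],[-0.001,-0.0015,0.011,0,0,0,1],[-0.001,-0.0015,0.013,0,0,0,1],[-0.001,-0.0015,0.015,0,0,0,1],[-0.001,-0.0015,0.017,0,0,0,1],[-0.001,-0.0015,0.017,0,0,0,1]]
  ]
}}

```text
time: 3.73
tool_pos: [0.5152, 0.2943, 0.0478]
tcp_rot: [-2.604, -1.757, 0.001]
wrist_force: [0.1, -0.9, -0.5]
width: -0.002
```

```bash
python3 -c "
from h import *
go([.5162,.2933,.044])"
```

```text
t 3.7333 pos [0.5152 0.2943 0.0478] F [ 0.06 -0.88 -0.55] w -0.002 q6 0.86
yaw 68.03 tilt [-4.e-04 -2.e-04 -1.e+00]
shift [-0.0006  0.0013  0.0038]
```

Call:
{"name": "apply_moves", "arguments": {
  "plan": [
    [[0,0,0.0005,0,0,0,1],[0,0,0.001,0,0,0,1],[0,0,0.0015,0,0,0,1],[0,0,0.002,0,0,0,1],[0,0,0.0025,0,0,0,1],[0,0,0.003,0,0,0,1],[0,0,0.0035,0,0,0,1],[0,0,0.004,0,0,0,1]]
  ]
}}

```text
time: 4.4
tool_pos: [0.5154, 0.2943, 0.0442]
tcp_rot: [-2.604, -1.757, -0.0]
wrist_force: [-1.8, -0.7, 5.8]
width: 0.002
```

```bash
python3 -c "
from h import *
go([.5162,.2933,.044])
a=read_camera('scene')[:,:,::-1];b=read_camera('side')[:,:,::-1]
f=lambda x:cv2.resize(cv2.convertScaleAbs(x,alpha=2.5),None,fx=7,fy=7,interpolation=cv2.INTER_CUBIC)
cv2.imwrite('pics/p3.png',np.hstack([f(x) for x in (a[260:310,175:230],b[235:285,205:260])]))
go([.5162,.2933,.044])"
```

```text
t 4.4 pos [0.5154 0.2943 0.0442] F [-1.82 -0.74  5.79] w 0.002 q6 0.86
yaw 68.02 tilt [ 0.e+00  1.e-04 -1.e+00]
shift [-0.0007  0.0011  0.0002]
t 4.5 pos [0.5154 0.2943 0.0441] F [-1.27 -0.77  5.01] w -0.0 q6 0.86
yaw 68.02 tilt [-0.  0. -1.]
shift [-0.0006  0.0012  0.0001]
```

View pics/p3.png

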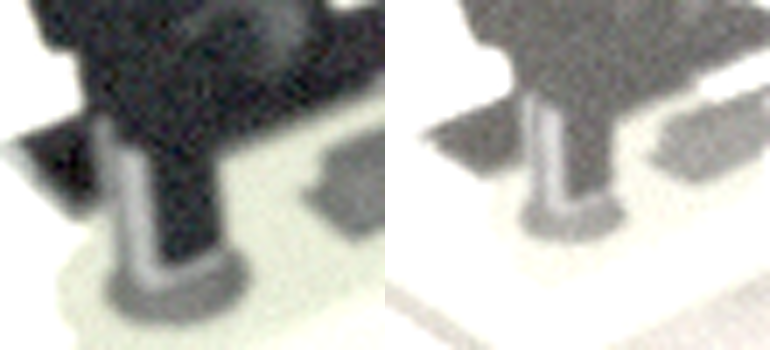

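The fingertip sits on the round key (scene about (199,297), side about (231,264)), with the force at 5–6 N. A little further will show whether it has reached its stop.

Call:
{"name": "apply_moves", "arguments": {
  "plan": [
    [[0,0,0.0005,0,0,0,1],[0,0,0.001,0,0,0,1],[0,0,0.001,0,0,0,1],[0,0,0.001,0,0,0,1],[0,0,0.001,0,0,0,1],[0,0,0.001,0,0,0,1],[0,0,0.001,0,0,0,1],[0,0,0.001,0,0,0,1]]
  ]
}}

```text
time: 5.17
tool_pos: [0.5154, 0.2944, 0.044]
tcp_rot: [-2.604, -1.757, 0.0]
wrist_force: [-4.0, -1.2, 9.2]
width: -0.002
```

```bash
python3 -c "
from h import *
go([.5162,.2933,.044])"
```

```text
t 5.1667 pos [0.5154 0.2944 0.044 ] F [-3.98 -1.2   9.23] w -0.002 q6 0.86
yaw 68.02 tilt [-0.  0. -1.]
shift [-0.0007  0.0011  0.    ]
```

Call:
{"name": "apply_moves", "arguments": {
  "plan": [
    [[0,0,-0.01,0,0,0,1],[0,0,-0.03,0,0,0,1],[-0.01,0,-0.04,0,0,0,1],[-0.04,0.001,-0.04,0,0,0,1],[-0.0645,0.001,-0.04,0,0,0,1],[-0.0645,0.001,-0.03,0,0,0,1],[-0.0645,0.001,-0.03,0,0,0,1],[-0.0645,0.001,-0.03,0,0,0,1]]
  ]
}}

```text
time: 5.83
tool_pos: [0.4921, 0.2341, 0.0726]
tcp_rot: [-2.604, -1.756, 0.001]
wrist_force: [-1.2, 0.4, 0.1]
width: -0.006
```

```bash
python3 -c "
from h import *
go([.4922,.234,.052])
a=read_camera('scene')[:,:,::-1];b=read_camera('side')[:,:,::-1]
f=lambda x:cv2.resize(cv2.convertScaleAbs(x,alpha=2.2),None,fx=5,fy=5,interpolation=cv2.INTER_CUBIC)
cv2.imwrite('pics/p4.png',np.hstack([f(x) for x in (a[245:325,175:255],b[220:300,205:285])]))
cv2.imwrite('pics/w4.png',read_camera('wrist')[:,:,::-1])
"
```

```text
t 5.8333 pos [0.4921 0.2341 0.0726] F [-1.17  0.43  0.15] w -0.006 q6 0.78
yaw 67.99 tilt [-5.e-04  0.e+00 -1.e+00]
shift [-0.0001  0.0002  0.0206]
```

View pics/p4.png

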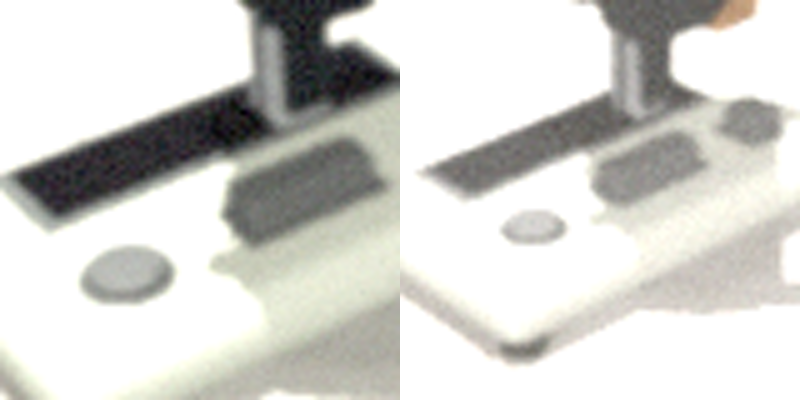

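View pics/w4.png

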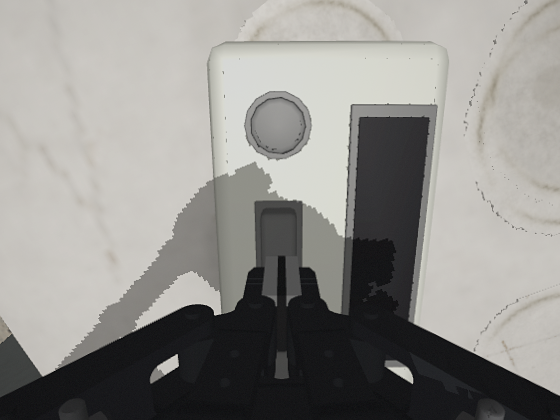

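The round key now stays low on the console, at scene about (200,299), and the fingers are over the bar.

Call:
{"name": "apply_moves", "arguments": {
  "plan": [
    [[0,0,0.01,0,0,0,1],[0,0,0.017,0,0,0,1],[0,0,0.02,0,0,0,1],[0,0,0.023,0,0,0,1],[0,0,0.026,0,0,0,1],[0,0,0.028,0,0,0,1],[0,0,0.0295,0,0,0,1],[0,0,0.0295,0,0,0,1]]
  ]
}}

```text
time: 6.65
tool_pos: [0.4916, 0.2341, 0.0441]
tcp_rot: [-2.604, -1.757, 0.002]
wrist_force: [-3.7, 0.2, 4.7]
width: 0.001
```

```bash
python3 -c "
from h import *
go([.4922,.234,.044])
a=read_camera('scene')[:,:,::-1];b=read_camera('side')[:,:,::-1]
f=lambda x:cv2.resize(cv2.convertScaleAbs(x,alpha=2.2),None,fx=5,fy=5,interpolation=cv2.INTER_CUBIC)
cv2.imwrite('pics/p5.png',np.hstack([f(x) for x in (a[245:325,195:275],b[220:300,215:295])]))
go([.4922,.234,.044])
"
```

```text
t 6.65 pos [0.4916 0.2341 0.0441] F [-3.72  0.18  4.68] w 0.001 q6 0.78
yaw 68.02 tilt [-1.5e-03 -2.0e-04 -1.0e+00]
shift [0.0001 0.0006 0.0001]
t 6.75 pos [0.4916 0.2341 0.044 ] F [-4.92 -0.41  6.16] w 0.001 q6 0.78
yaw 68.02 tilt [-1.3e-03 -1.0e-04 -1.0e+00]
shift [0.0001 0.0006 0.    ]
```

View pics/p5.png

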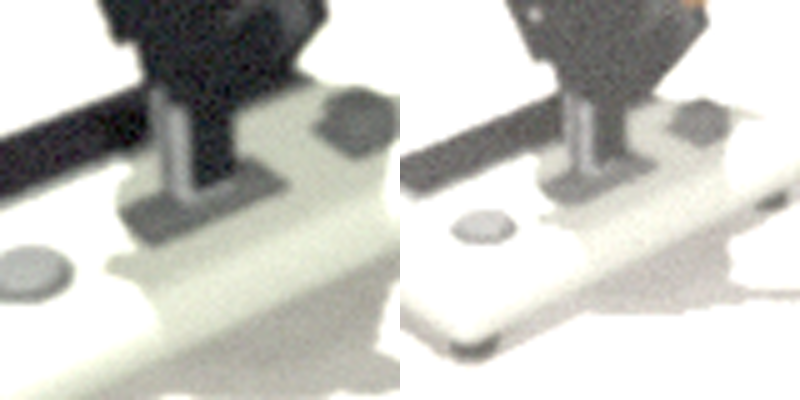

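The bar is fully down at scene about (233,286): z is 44 mm and the force about 6 N. Next, straight up and over to the scale.

Call:
{"name": "apply_moves", "arguments": {
  "plan": [
    [[0,0,-0.02,0,0,0,1],[0,0,-0.06,0,0,0,1],[0,0,-0.1,0,0,0,1],[0,0,-0.13,0,0,0,1],[-0.01,0.004,-0.15,0,0,0,1],[-0.04,0.016,-0.15,0,0,0,1],[-0.08,0.032,-0.15,0,0,0,1],[-0.118,0.047,-0.15,0,0,0,1]]
  ]
}}

```text
time: 7.42
tool_pos: [0.4925, 0.107, 0.1948]
tcp_rot: [2.6, 1.76, 0.005]
wrist_force: [0.6, -0.2, -0.1]
width: 0.003
```

```bash
python3 -c "
from h import *
go([.49,-.219,.19])
a=read_camera('scene')[:,:,::-1];b=read_camera('side')[:,:,::-1]
f=lambda x:cv2.resize(cv2.convertScaleAbs(x,alpha=1.8),None,fx=4,fy=4,interpolation=cv2.INTER_CUBIC)
cv2.imwrite('pics/p6.png',np.hstack([f(x) for x in (a[235:330,185:285],b[215:310,205:305])]))
"
```

```text
t 7.4167 pos [0.4925 0.107  0.1948] F [ 0.61 -0.22 -0.1 ] w 0.003 q6 0.55
yaw 68.17 tilt [ 3.6e-03  1.0e-04 -1.0e+00]
shift [-0.3036  0.1189  0.0048]
```

View pics/p6.png

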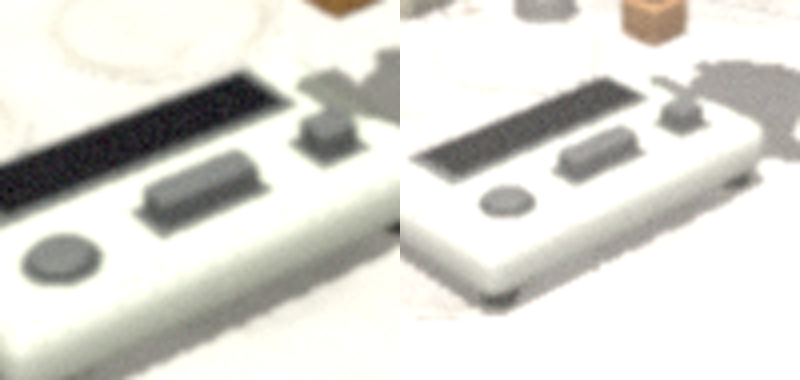

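The bar has sprung back up (scene about (235,279)), the round key is low (scene about (200,299)) and the square key is up (scene about (267,267)).

Call:
{"name": "apply_moves", "arguments": {
  "plan": [
    [[-0.305,0.119,0,0,0,0,1],[-0.305,0.119,0,0,0,0,1],[-0.305,0.119,0,0,0,0,1],[-0.305,0.119,0,0,0,0,1],[-0.305,0.119,0,0,0,0,1],[-0.305,0.119,0,0,0,0,1],[-0.305,0.119,0,0,0,0,1],[-0.305,0.119,0,0,0,0,1]]
  ]
}}

```text
time: 8.18
tool_pos: [0.4881, -0.2221, 0.1938]
tcp_rot: [2.603, 1.755, 0.001]
wrist_force: [-0.1, -0.4, -0.5]
width: -0.001
```

```bash
python3 -c "
from h import *
go([.49,-.219,.08])
st=readout.read_state()
a=read_camera('wrist')[:,:,::-1]; cv2.imwrite('pics/w7.png',a); cv2.imwrite('pics/s7.png',read_camera('scene')[:,:,::-1])
print(proj('wrist',[.49,-.219,.064],st))
"
```

```text
t 8.1833 pos [ 0.4881 -0.2221  0.1938] F [-0.08 -0.41 -0.54] w -0.001 q6 -0.09
yaw 67.99 tilt [ 0.0015 -0.0011 -1.    ]
shift [0.0036 0.0004 0.1138]
[280.96697087 197.80588527]
```

View pics/w7.png

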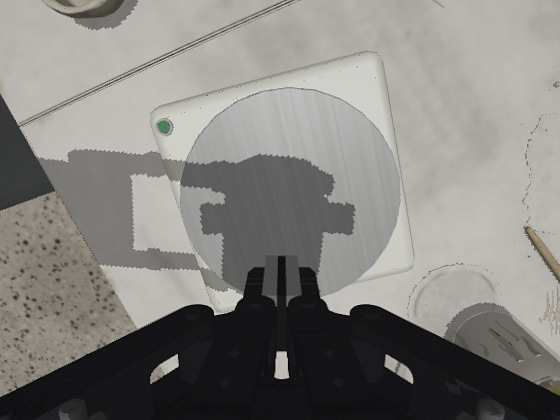

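View pics/s7.png

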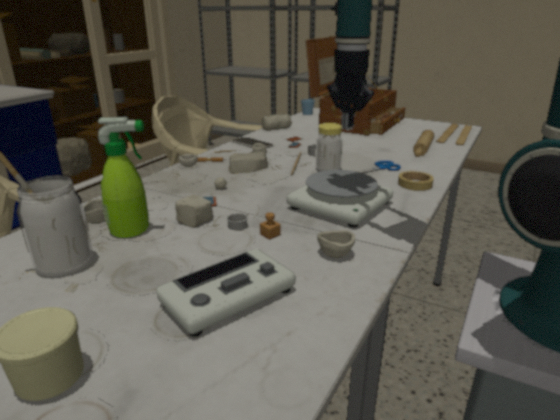

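The plate circle's centre is at wrist pixel (290,198), 9 px (7 mm) to tool +y of my estimate. I correct for that and go down.

Call:
{"name": "apply_moves", "arguments": {
  "plan": [
    [[0.002,0.004,0.03,0,0,0,1],[0.0036,0.0075,0.06,0,0,0,1],[0.0036,0.0075,0.09,0,0,0,1],[0.0036,0.0075,0.11,0,0,0,1],[0.0036,0.0075,0.118,0,0,0,1],[0.0036,0.0075,0.12,0,0,0,1],[0.0036,0.0075,0.12,0,0,0,1],[0.0036,0.0075,0.12,0,0,0,1]]
  ]
}}

```text
time: 8.95
tool_pos: [0.4976, -0.2193, 0.0752]
tcp_rot: [2.602, 1.756, 0.002]
wrist_force: [0.1, -0.9, -0.0]
width: -0.001
```

```bash
python3 -c "
from h import *
go([.497,-.219,.06])
"
```

```text
t 8.95 pos [ 0.4976 -0.2193  0.0752] F [ 0.07 -0.92 -0.04] w -0.001 q6 -0.08
yaw 68.05 tilt [ 0.0025 -0.0011 -1.    ]
shift [ 0.0001 -0.0007  0.0152]
```

Call:
{"name": "apply_moves", "arguments": {
  "plan": [
    [[0,0,0.003,0,0,0,1],[0,0,0.006,0,0,0,1],[0,0,0.009,0,0,0,1],[0,0,0.011,0,0,0,1],[0,0,0.013,0,0,0,1],[0,0,0.0145,0,0,0,1],[0,0,0.0155,0,0,0,1],[0,0,0.0155,0,0,0,1]]
  ]
}}

```text
time: 9.62
tool_pos: [0.4966, -0.2194, 0.0589]
tcp_rot: [2.604, 1.757, 0.001]
wrist_force: [-0.5, 0.6, 5.6]
width: -0.0
```

```bash
python3 -c "
from h import *
go([.497,-.219,.06])
a=read_camera('scene')[:,:,::-1];b=read_camera('side')[:,:,::-1]
f=lambda x:cv2.resize(cv2.convertScaleAbs(x,alpha=1.8),None,fx=3.5,fy=3.5,interpolation=cv2.INTER_CUBIC)
cv2.imwrite('pics/p8.png',np.hstack([f(x) for x in (a[150:240,280:390],b[150:240,265:375])]))
go([.497,-.219,.06])
"
```

```text
t 9.6167 pos [ 0.4966 -0.2194  0.0589] F [-0.47  0.58  5.56] w -0.0 q6 -0.08
yaw 68.01 tilt [ 7.e-04 -3.e-04 -1.e+00]
shift [ 0.0005  0.0003 -0.0011]
t 9.7167 pos [ 0.4965 -0.2194  0.0591] F [-1.26  1.95  7.39] w 0.002 q6 -0.08
yaw 68.02 tilt [ 7.e-04 -3.e-04 -1.e+00]
shift [ 0.0005  0.0003 -0.0009]
```

View pics/p8.png

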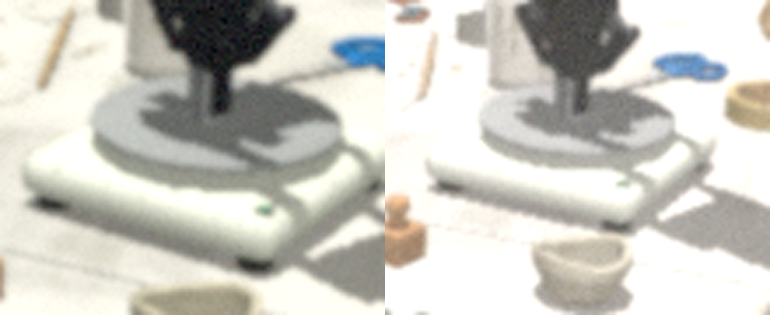

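The fingertip is at the plate's centre (scene about (342,182)). Force is 6–7 N and z is 59 mm, so the dip is about 5 mm, half the travel. Now I lift off.

Call:
{"name": "apply_moves", "arguments": {
  "plan": [
    [[0,0,-0.005,0,0,0,1],[0,0,-0.02,0,0,0,1],[0,0,-0.05,0,0,0,1],[0,0,-0.09,0,0,0,1],[0,0,-0.13,0,0,0,1],[0,0,-0.15,0,0,0,1],[0,0,-0.15,0,0,0,1],[0,0,-0.15,0,0,0,1]]
  ]
}}

```text
time: 10.38
tool_pos: [0.497, -0.2196, 0.2099]
tcp_rot: [2.602, 1.755, 0.003]
wrist_force: [0.0, 0.2, -0.8]
width: 0.004
```

```bash
python3 -c "
from h import *
go([.497,-.219,.06])
cv2.imwrite('pics/s9.png',read_camera('scene')[:,:,::-1])
a=cv2.imread('pics/s9.png');b=cv2.imread('pics/scene0.png')
f=lambda x:cv2.resize(cv2.convertScaleAbs(x,alpha=1.8),None,fx=1.5,fy=1.5,interpolation=cv2.INTER_CUBIC)
cv2.imwrite('pics/p9.png',np.hstack([f(x[150:340,145:405]) for x in (b,a)]))
"
```

```text
t 10.3833 pos [ 0.497  -0.2196  0.2099] F [ 0.02  0.16 -0.76] w 0.004 q6 -0.08
yaw 68.02 tilt [ 0.0031 -0.0016 -1.    ]
shift [ 0.0006 -0.0007  0.1499]
```

View pics/p9.png

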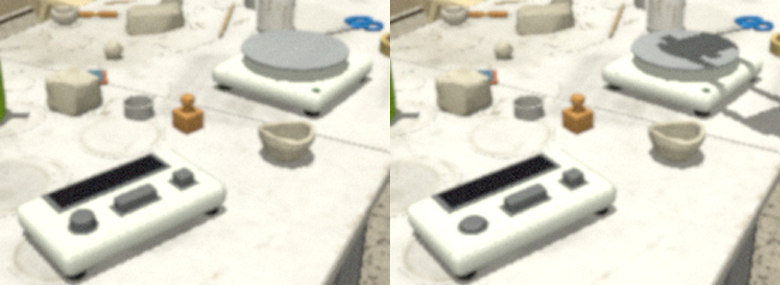

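Before and after match: nothing has shifted, only the round key is down, the other keys and the plate are up, and the arm is clear.

```bash
python3 -c "
from h import *
print(bot.finish_job())"
```

```text
the job is handed in; nothing more can be done
None
```

The three taps were done in the order asked, and the job was handed in at about 10.4 s, well under the 48 s limit.

- **Round key:** pressed to its stop at tool height 44 mm with about 9 N. It stayed down in the pictures afterwards.
- **Bar key:** pressed fully down at 44 mm with about 6 N. It had sprung back up in the next picture.
- **Plate:** touched within a few millimetres of its centre, where it dipped about 5 mm of its 10 mm with 6–7 N. It looked up again after I lifted off.

**Last checks:** comparing the scene picture before and after showed the square key still up and no visible shift of the scale, console, stamp, cutter or pot. The gripper ended about 15 cm above the plate, touching nothing.

**What disagreed:**
- The fixed cameras' two-view key heights came out 3–7 mm low, so I placed the key presses by the wrist camera and the given heights.
- The wrist camera moved the plate centre about 7 mm from my first estimate.
- The force reading wanders by about 1 N. It read near zero partway through the round key press, so I judged the stop by the tool height and the rise in force.
- Pressing the keys also showed 4–5 N sideways, but the console did not visibly move.

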